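# Bolt the tumbler's guard lid shut

## Robot

A 7-joint arm with a two-finger parallel gripper is mounted at the origin on the work surface. World frame = base frame: x ahead of the robot, y to its left, z up, the work surface at z = 0. Lengths are in m, angles in rad, forces in N, time in s.
With the tool pointing down it reaches from about 0.4 to 0.85 m from the base axis. Payload 4.5 kg.
Tool frame: the origin (TCP) lies midway between the tips of the shut fingers; the grasp point (between the pads) lies 19 mm behind it (manip.tcp_to_grasp is the z of the grasp point in the tool frame, in m); z points along the fingers, y is the direction in which the jaws open and shut (so a half turn about z gives the same grasp; the last joint's range is limited). The gripper opens to 88 mm and grips with 3 to 60 N. Pads are 18 mm wide; open, the fingers measure 123 mm over their backs; the gripper's body (75 mm by 187 mm) begins 45 mm behind the grasp point.
Start: joints at [-1.219, 0.689, -0.195, 1.565, 0.157, 0.902, -0.215], TCP at [0.195, 0.594, 0.239] pointing down, gripper open.
Joint ranges: [-3.01, 3.01], [-0.46, 2.08], [-1.47, 1.51], [0.13, 2.56], [-1, 4.14], [0.04, 2.09], [-2.66, 2.66]. Speed limits (rad/s): [2.57, 2.57, 3.14, 3.14, 3.14, 3.14, 3.14].

## Interface

Orientations are given as a 3x3 rotation matrix whose columns are the frame's x, y, z axes.
In Python, from bench import manip, optics, close_job, regions_of gives the robot as it stands.
- The arm moves only by the tool drive_tool, never from a script. Its argument "targets" is one flat list of numbers, 6 for each row, row after row: the shift along the tool's x, y, z in cm, then the turn, a rotation vector about the tool's x, y, z in rad. A call has exactly 8 rows; each row shifts and turns the commanded pose from where the row before left it, along the tool's axes as they then stand; what a row does not reach is not made up. A row lasts 1/8 s, in which the tool goes at most 62.5 mm and 10.7 degrees, less where a joint would pass 70% of its speed; a pose out of reach is approached as far as the arm can. A call is refused whole if a number of a shift passes 6.25 or a number of a turn 0.188, either way. A call with a gripper value outside its range is refused whole. "jaw" is the finger opening in cm, from 0 to 8.81, set as the call begins (left out, the last holds). The fingers move at their own pace and stop on an object; the grip force is fixed at half the most. Time passes only in rows, so rows that do not move let the fingers close, or fill a call up. It gives the time, the measured TCP pose, the force and the opening at its end, in the units of the state.
- manip.state(): the state, without advancing time (a new reading comes with each control period).
- optics.read_camera(name): name is "side" or "top" or "wrist"; returns (picture, depth): 400x640x3 uint8, blue, green, red; 400x640 float32, m along the optical axis (not along the pixel's ray), 0 where there is no reading.
- optics.camera_model(name): a dict with "fx", "fy", "cx", "cy" (pixels), "k1" (the pictures are not rectified: a ray, as slopes to the right and down, at radius r is drawn at 1 + k1 r^2 times it, then the intrinsics apply), "extrinsics" (4x4, takes a point from world to camera coordinates). Camera axes: x right, y down, z forward; pixel columns grow to the right and rows downward; lengths in m; the calibration is good to about 2 mm. A picture is of the moment at which its call begins: read the wrist's pose just before it. camera_model takes no time and is no camera call; for the wrist camera it gives the pose at the moment of the call.
- close_job(): hands the job in, once; it reports no verdict.
Trained networks look in the newest picture that a camera, given by its name, has taken for a name from the list of things; names that differ only in an ending like _2 or _b are one class to them, and where a whole thing is asked for, a point or a joint stands for the part that bears it (a point fixed in the world has none). Each returns a list of dicts, best first, with "confidence" (0 to 1); they miss things now and then, are a little off and sometimes report something else, mostly with a low value. They report only what shows in the picture. A call takes as long as a camera call.
- regions_of(camera, name): "mask" (400x640 bool, what is visible of it) and "box" ([centre column, centre row, width, height] in pixels, round what is visible of it).
The state is a dict: "time": time; "joints": joint angles; "joint_vel": joint speeds; "effort": joint torques, N m; "tool_pos": TCP position; "ee_rot": TCP orientation; "force": force on the tool from outside, world axes, zero at the start; "moment": the same for the moment, N m; "finger_gap": finger opening in m.
Only numpy, scipy, OpenCV 4.12 (cv2) and the standard library are available. Lean on these libraries where they do the work, as an engineer would, in place of code of your own. Each camera call takes 0.05 s, during which the arm holds its last target. There are 200 camera calls.

## Task

Bolt the lid of the bench tumbler shut for its next run: with one fingertip press the spring catch paddle fully down and keep it held down while the other finger pushes the bolt by its upright tab all the way home through the eye of the lid, then lift off so that the catch springs up again behind the bolt. Everything is only pressed and pushed: do not pinch or lift anything, keep the lid shut, leave the other things where they stand, and finish with the hand clear.

Things in the scene. Friction and masses are not known exactly. Their poses are not given: they have to be found in the camera images.
- tumbler: Bench tumbling machine, fixed: blue steel cabinet 340 (x) x 370 (y) mm, flat deck 170 mm above the table. Origin: centre of its underside, table height; z up, front towards its own -x, y along the bolt. On the deck's front strip, in its frame: aluminium catch paddle at x -156 to -106 mm, then the steel bolt, axis at x -70, 16 mm above the deck, then the lid from x -42.
- lid_bolt (a joint): Bolt travel in m: 0 drawn (starts within 1 mm of it), 0.036 home on its stop. Slides to the tumbler's +y, drag 2 N, stays where left. Catch up: it is blocked at either end (2 mm play). Its guide saddles (y -62 and +42 mm in the tumbler's frame) and receiver (y +80), each 24 mm across x and 12 to 14 along y, rise 25 mm above the deck.
- bolt_tab (a point): Top centre of the bolt's upright thumb tab: flat steel plate 26 mm across (tumbler's x), 8 mm thick (y, its sliding direction), top 56 mm above the deck; faces free from 25 mm above the deck up, 23 mm gap to the paddle. Tumbler's frame: x -70, y -34 mm drawn, y +2 mm home. Axes as the tumbler's; push its -y face.
- safety_catch (a joint): Paddle angle in rad: 0 up, 0.19 fully down on its stop. Hinged along its front edge (tumbler's x -160 mm), so the rear edge, by the bolt, goes down. Its tooth clears the bolt's lug past 0.10; held down means past 0.12. Mid paddle: travel 5.5 mm, 5.5 N to start, 9 N fully down; 10 mm from the rear edge: 8.4 mm, 4 to 6 N. Springs up when let go, but bears on the lug if the bolt is half way.
- catch_pad (a point): Centre of the paddle's upper face, a flat ribbed aluminium plate 50 mm (tumbler's x) by 120 mm (y), top 38 mm above the deck when up; tumbler's frame x -131, y -25 mm, 61 mm in front of the bolt's axis (rear edge 36 mm). Moves and tilts with it. A fingertip pressing it may slide along it in y with the bolt. Hinge cheeks at its ends (y -91, +41, x -160) rise 40 mm above the deck.
- lid_front (a point): Middle of the top of the front frame of the blue lid with the clear window, behind the bolt; axes as the tumbler's, z up while shut. Hinged at its rear, it lies shut by its weight (0.9 kg) and must stay level. Top 11 mm above the deck. On it, in the tumbler's frame: a black bow handle at x -26, y -140 to -60 mm, 42 mm above the deck; the steel eye for the bolt at x -70, y +63, 29 mm above it.
- media_jar: Small clear jar with a black cap, 34 mm across, 45 mm tall, standing loose on the front right corner of the deck (tumbler's x -125, y -148 mm, give or take 10 mm). Origin under its base. Leave it.
- doming_block: Brass cube, 36 mm, with round hollows, standing loose on the front left corner of the deck (tumbler's x -125, y +135 mm, give or take 8 mm). Origin under its base. Leave it.
- mallet: Wooden mallet lying on the table, 220 mm long, head 44 mm across and 90 mm wide. Origin on the table under its shaft, x towards the head. Leave it.
- mandrel_stand: Tapered steel ring mandrel upright in a dark wooden block, 75 mm square, 200 mm tall. Origin under its base. Leave it.
- pickle_bottle: Amber glass bottle, 60 mm across, 130 mm tall. Origin under its base. Leave it.
- findings_tray: Low wooden tray with compartments, 110 x 150 x 30 mm. Origin under its base. Leave it.
- brass_brush: Hand brush with a wooden handle lying on the table, about 200 mm long. Origin on the table under it. Leave it.

How it is judged:
By the outcome, as a careful person would: the job done as asked, in the order asked, and still so for the second after the job is handed in, with the robot touching nothing.
It also fails if it takes over 45 s, if anything falls off the work surface, if the arm or the gripper's body presses on something with over 40 N, if the wrist force passes 120 N, or if a joint passes its speed limit or range.

## Working session

There is one attempt and no reset: what is moved stays moved. The work goes in short steps, Python scripts to look and compute and a tool call to move; the robot and the scene stay as the last step left them, time stands still between calls to the robot, and variables do not carry over. Pictures are saved under pics/ and viewed, about 8 in all and at most 12, crops included, and the job is handed in when it is done.

Besides the shell and the picture viewer there is one more tool, called by a JSON object that holds its "method" and its "body", one argument or row to a line. drive_tool: Moves the arm, as the interface text tells. Its arguments: {"type":"object","properties":{"targets":{"type":"array","items":{"type":"number"}},"jaw":{"type":"number"}},"required":["targets"]}

```bash
ls; mkdir -p pics; cat > h.py <<'E'
import numpy as np, cv2
from bench import manip, optics, close_job, regions_of
def rays(cm,uv):
    uv=np.atleast_2d(np.float64(uv)); d=np.c_[(uv[:,0]-cm["cx"])/cm["fx"],(uv[:,1]-cm["cy"])/cm["fy"]]
    s=d.copy()
    for _ in range(15): s=d/(1+cm["k1"]*(s**2).sum(1,keepdims=True))
    return np.c_[s,np.ones(len(s))]
def world(cm,uv,z):
    E=np.array(cm["extrinsics"]); c=rays(cm,uv)*np.reshape(z,(-1,1))
    return (c-E[:3,3])@E[:3,:3]
def proj(cm,P):
    E=np.array(cm["extrinsics"]); c=np.atleast_2d(P)@E[:3,:3].T+E[:3,3]; s=c[:,:2]/c[:,2:]
    s=s*(1+cm["k1"]*(s**2).sum(1,keepdims=True)); return s*[cm["fx"],cm["fy"]]+[cm["cx"],cm["cy"]]
def onplane(cm,uv,h):
    E=np.array(cm["extrinsics"]); R=E[:3,:3]; o=-R.T@E[:3,3]; d=rays(cm,uv)@R
    return o+d*((h-o[2])/d[:,2])[:,None]
E
python3 - <<'E'
from h import *
s=manip.state(); print({k:np.round(v,3).tolist() for k,v in s.items()}, manip.tcp_to_grasp)
for n in("top","side","wrist"):
    p,d=optics.read_camera(n); cm=optics.camera_model(n); cv2.imwrite(f"pics/{n}0.png",p); np.savez(f"{n}0.npz",p=p,d=d,**cm)
    print(n,cm["fx"],cm["k1"],np.round(cm["extrinsics"],3).tolist())
    for t in("tumbler","safety_catch","bolt_tab","lid_front","doming_block","media_jar"):
        for r in regions_of(n,t)[:1]:
            m=r["mask"]&(d>0); v,u=np.nonzero(m)
            if len(u)<5: continue
            W=world(cm,np.c_[u,v],d[m]); print(n,t,round(r["confidence"],2),np.round(r["box"]),np.round(np.median(W,0),3),np.round(np.percentile(W,[2,98],axis=0),3).tolist())
E
```

```text
pics
{'time': 0.0, 'joints': [-1.219, 0.69, -0.195, 1.566, 0.157, 0.903, -0.215], 'joint_vel': [-0.001, 0.001, -0.001, 0.0, -0.001, -0.001, -0.001], 'effort': [0.0, -52.755, -1.267, -15.343, -0.053, 0.006, 0.0], 'tool_pos': [0.195, 0.593, 0.238], 'ee_rot': [[-0.95, 0.312, -0.0], [0.312, 0.95, -0.002], [-0.0, -0.002, -1.0]], 'force': [-0.043, -0.277, 0.147], 'moment': [0.009, -0.022, 0.003], 'finger_gap': 0.088} -0.0187
top 486.3725794725003 -0.10696294377951837 [[-0.018, -1.0, 0.007, 0.005], [-0.982, 0.017, -0.186, 0.555], [0.186, -0.01, -0.983, 1.433], [0.0, 0.0, 0.0, 1.0]]
top tumbler 0.83 [324. 174. 162. 164.] [ 0.635 -0.019  0.177] [[0.446, -0.217, 0.07], [0.83, 0.178, 0.211]]
top safety_catch 0.62 [353. 204.  49.  33.] [ 0.531 -0.087  0.208] [[0.489, -0.15, 0.171], [0.575, -0.036, 0.214]]
top bolt_tab 0.55 [348. 184.  51.  21.] [ 0.589 -0.071  0.192] [[0.568, -0.141, 0.172], [0.622, -0.017, 0.227]]
top lid_front 0.66 [319. 152. 124.  97.] [0.693 0.005 0.181] [[0.572, -0.147, 0.174], [0.815, 0.155, 0.197]]
top doming_block 0.77 [296. 227.  18.  16.] [0.478 0.067 0.206] [[0.461, 0
[... 329 characters left out ...]
[360. 211. 177. 166.] [ 0.637 -0.093  0.17 ] [[0.441, -0.245, 0.02], [0.851, 0.156, 0.208]]
side safety_catch 0.94 [322. 206.  40.  41.] [ 0.533 -0.095  0.207] [[0.489, -0.154, 0.169], [0.579, -0.039, 0.211]]
side bolt_tab 0.76 [345. 202.  33.  43.] [ 0.594 -0.081  0.19 ] [[0.567, -0.15, 0.178], [0.625, -0.014, 0.225]]
side lid_front 0.67 [372. 182. 115.  94.] [ 0.695 -0.013  0.179] [[0.568, -0.157, 0.173], [0.817, 0.147, 0.2]]
side media_jar 0.75 [351. 234.  14.  23.] [ 0.592 -0.201  0.208] [[0.579, -0.21, 0.172], [0.609, -0.18, 0.217]]
wrist 330.06880989763613 0.01996667175259307 [[0.311, 0.95, 0.0, -0.625], [0.915, -0.3, 0.271, -0.038], [0.258, -0.084, -0.963, 0.39], [0.0, 0.0, 0.0, 1.0]]
```

```bash
python3 - <<'E'
from h import *
for n in("top","side"):
    f=np.load(n+"0.npz"); cm={k:f[k] for k in f}; d=f["d"]
    v,u=np.nonzero(d>0); W=world(cm,np.c_[u,v],d[v,u])
    m=(W[:,2]>.155)&(W[:,2]<.23)&(W[:,0]>.38)&(W[:,0]<.9)&(abs(W[:,1])<.3); P=W[m]
    r=cv2.minAreaRect(np.float32(P[:,:2]*1000)); print(n,r, np.median(P[:,2]))
    q=(P[:,2]>.2)&(P[:,2]<.214)&(abs(P[:,0]-.53)<.06)&(abs(P[:,1]+.09)<.08); print("pad",cv2.minAreaRect(np.float32(P[q,:2]*1000)),np.median(P[q,2]))
t=cv2.imread("pics/top0.png")[80:270,220:420]; s=cv2.imread("pics/side0.png")[110:310,250:460]
t=cv2.resize(t,(400,380),interpolation=cv2.INTER_CUBIC); s=cv2.resize(s,(399,380),interpolation=cv2.INTER_CUBIC)
cv2.imwrite("pics/a.png",np.hstack([t,s]))
E
```

```text
top ((647.8633422851562, -17.046966552734375), (343.67938232421875, 372.73394775390625), 22.739418029785156) 0.17793359950111748
pad ((545.09375, -86.19193267822266), (93.22246551513672, 137.30722045898438), 22.716588973999023) 0.20867349205347174
side ((645.8985595703125, -17.742324829101562), (343.5937805175781, 376.60772705078125), 22.93468475341797) 0.17656791321476684
pad ((544.2060546875, -89.88018798828125), (90.71421813964844, 136.8562469482422), 22.751426696777344) 0.20695817154091012
```

View pics/a.png

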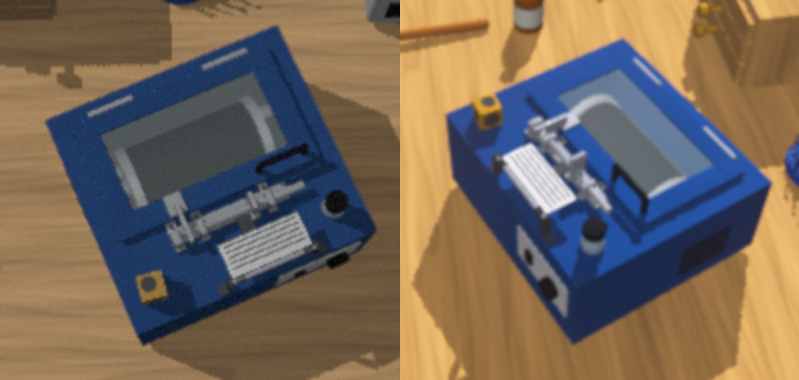

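Top and side views agree: tumbler centre ≈ (0.6465, −0.0175), yaw ≈ 22.8°, and the sizes match the given 340 × 370. In the side crop the paddle is at about (540,175), the bolt tab at about (578,150), the jar at (593,235) and the block at (487,110). Moving to hover now.

{"method": "drive_tool", "body": {
  "targets": [0, 0, -5, 0, 0, 0, 0, 0, -4, 0, 0, 0, -4, -3.8, 0, 0, 0, 0, -4, -3.8, 0, 0, 0, 0, -4, -3.8, 0, 0, 0, 0, -4, -3.8, 0, 0, 0, 0, -4, -3.8, 0, 0, 0, 0, -4, -3.8, 0, 0, 0, 0],
  "jaw": 4.0
}}

```text
time: 2.05
tool_pos: [0.3528, 0.3006, 0.329]
ee_rot: [[-0.95, 0.312, 0.001], [0.312, 0.95, 0.001], [-0.001, 0.001, -1.0]]
force: [0.1, -0.7, -0.2]
finger_gap: 0.0401
```

{"method": "drive_tool", "body": {
  "targets": [-4.3, -4, 0, 0, 0, 0, -4.3, -4, 0, 0, 0, 0, -4.3, -4, 0, 0, 0, 0, -4.3, -4, 0, 0, 0, 0, -4.3, -4, 0, 0, 0, 0, -4.3, -4, 0, 0, 0, 0, -4.3, -4, 0, 0, 0, 0, -4.3, -4, 0, 0, 0, 0]
}}

```text
time: 3.05
tool_pos: [0.5796, -0.111, 0.3289]
ee_rot: [[-0.95, 0.312, 0.001], [0.312, 0.95, 0.0], [-0.0, 0.001, -1.0]]
force: [-0.1, 0.2, -0.0]
finger_gap: 0.0399
```

{"method": "drive_tool", "body": {
  "targets": [0, 0, 0, 0, 0, 0.17, 0, 0, 0, 0, 0, 0.17, 0, 0, 0, 0, 0, 0.17, 0, 0, 0, 0, 0, 0.17, 0, 0, 0, 0, 0, 0.17, 0, 0, 0, 0, 0, 0, 0, 0, 0, 0, 0, 0, 0, 0, 0, 0, 0, 0]
}}

```text
time: 4.05
tool_pos: [0.5788, -0.1094, 0.3287]
ee_rot: [[-0.394, 0.919, 0.0], [0.919, 0.394, 0.0], [0.0, 0.0, -1.0]]
force: [-0.0, 0.3, -0.4]
finger_gap: 0.0399
```

```bash
cat >> h.py <<'E'
C=np.array([.6465,-.0175]); YAW=np.radians(22.8)
def T(p,C=C,yaw=YAW):
    p=np.atleast_2d(np.float64(p)); c,s=np.cos(yaw),np.sin(yaw)
    return np.c_[p[:,:2]@np.array([[c,s],[-s,c]])+C,p[:,2]+.17]
E
python3 - <<'E'
from h import *
s=manip.state(); cm=optics.camera_model("wrist"); p,d=optics.read_camera("wrist"); np.savez("w1.npz",p=p,d=d,**cm)
print(np.round(cm["extrinsics"],3).tolist())
def box(x0,x1,y0,y1,z): return [(x0,y0,z),(x1,y0,z),(x1,y1,z),(x0,y1,z)]
for b,c in((box(-.156,-.106,-.085,.035,.038),(0,255,0)),(box(-.083,-.057,-.038,-.030,.056),(0,0,255))):
    cv2.polylines(p,[np.int32(np.round(proj(cm,T(b))))],True,c,1)
v,u=np.nonzero(d>0); W=world(cm,np.c_[u,v],d[v,u])
for n in("safety_catch","bolt_tab"):
    for r in regions_of("wrist",n)[:1]:
        m=r["mask"]&(d>0); vv,uu=np.nonzero(m); w=world(cm,np.c_[uu,vv],d[m]); q=w[(w[:,2]>(.2 if n[0]=='s' else .215))&(w[:,2]<.24)]
        print(n,r["confidence"],len(q),cv2.minAreaRect(np.float32(q[:,:2]*1000)) if len(q)>4 else 0,np.median(q[:,2]) if len(q) else 0)
print(T([[-.131,-.025,.038],[-.07,-.034,.056]]))
cv2.imwrite("pics/w1.png",p)
E
```

```text
[[0.919, 0.395, -0.0, -0.489], [0.38, -0.884, 0.271, -0.378], [0.107, -0.249, -0.963, 0.387], [0.0, 0.0, 0.0, 1.0]]
safety_catch 0.96 10700 ((531.9163208007812, -93.17471313476562), (59.311004638671875, 126.0442123413086), 22.59376335144043) 0.20866718117437655
bolt_tab 0.61 393 ((595.2532348632812, -74.39533233642578), (26.233022689819336, 7.7129926681518555), 23.906278610229492) 0.2260333775034579
[[ 0.53542382 -0.09131112  0.208     ]
 [ 0.59514511 -0.07596944  0.226     ]]
```

View pics/w1.png

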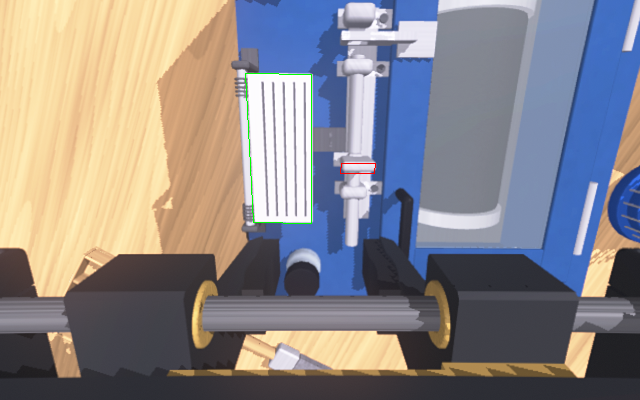

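The overlay shows the paddle (cols 247–312, rows 73–223) and tab (cols 341–375, row 168) where the model predicts, within about 1.5 mm. Descending behind the tab and above the paddle.

{"method": "drive_tool", "body": {
  "targets": [0.4, 0, 3, 0, 0, 0, 0, 0, 3, 0, 0, 0, 0, 0, 3, 0, 0, 0, 0, 0, 1.5, 0, 0, 0, 0, 0, 0.5, 0, 0, 0, 0, 0, 0.4, 0, 0, 0, 0, 0, 0, 0, 0, 0, 0, 0, 0, 0, 0, 0]
}}

```text
time: 5.2
tool_pos: [0.5777, -0.1057, 0.2154]
ee_rot: [[-0.392, 0.92, 0.001], [0.92, 0.392, -0.0], [-0.001, 0.001, -1.0]]
force: [-0.9, 0.1, 0.8]
finger_gap: 0.0399
```

```bash
python3 - <<'E'
from h import *
a=optics.read_camera("side")[0][150:250,290:400]; b=optics.read_camera("wrist")[0]
print(manip.state()["force"],manip.state()["tool_pos"])
cv2.imwrite("pics/w2.png",np.hstack([cv2.resize(a,(396,360),interpolation=cv2.INTER_CUBIC),b[20:380,180:580]]))
E
```

```text
[-0.18993842  0.86236508 -0.95695139] [ 0.57755123 -0.10564501  0.21520006]
```

View pics/w2.png

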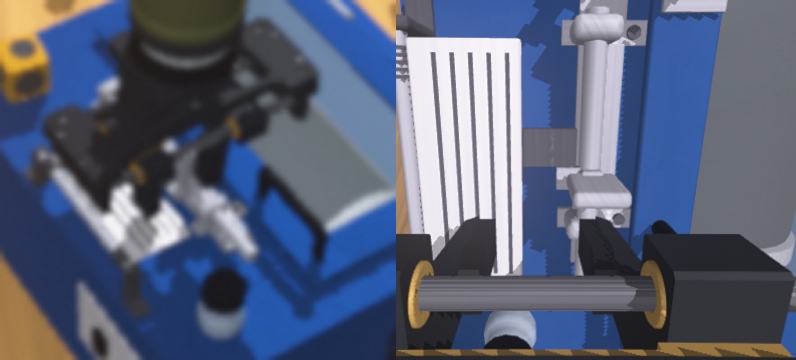

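The left finger is over the paddle's ribs (about col 470, row 240 in the composite) and the right finger is behind the tab (about col 600). Pressing down next.

{"method": "drive_tool", "body": {
  "targets": [0, 0, 0.4, 0, 0, 0, 0, 0, 0.2, 0, 0, 0, 0, 0, 0.1, 0, 0, 0, 0, 0, 0.1, 0, 0, 0, 0, 0, 0.1, 0, 0, 0, 0, 0, 0, 0, 0, 0, 0, 0, 0, 0, 0, 0, 0, 0, 0, 0, 0, 0]
}}

```text
time: 6.3
tool_pos: [0.5773, -0.1055, 0.2059]
ee_rot: [[-0.392, 0.92, 0.0], [0.92, 0.392, 0.0], [0.0, 0.0, -1.0]]
force: [-1.0, 0.8, 4.8]
finger_gap: 0.0401
```

{"method": "drive_tool", "body": {
  "targets": [0, 0, 0.1, 0, 0, 0, 0, 0, 0.1, 0, 0, 0, 0, 0, 0, 0, 0, 0, 0, 0, 0, 0, 0, 0, 0, 0, 0, 0, 0, 0, 0, 0, 0, 0, 0, 0, 0, 0, 0, 0, 0, 0, 0, 0, 0, 0, 0, 0]
}}

```text
time: 7.3
tool_pos: [0.5774, -0.1055, 0.204]
ee_rot: [[-0.392, 0.92, 0.0], [0.92, 0.392, 0.0], [-0.0, 0.001, -1.0]]
force: [-1.8, 1.3, 6.2]
finger_gap: 0.0399
```

{"method": "drive_tool", "body": {
  "targets": [0, 0, 0.1, 0, 0, 0, 0, 0, 0, 0, 0, 0, 0, 0, 0, 0, 0, 0, 0, 0, 0, 0, 0, 0, 0, 0, 0, 0, 0, 0, 0, 0, 0, 0, 0, 0, 0, 0, 0, 0, 0, 0, 0, 0, 0, 0, 0, 0]
}}

```text
time: 8.3
tool_pos: [0.5774, -0.1055, 0.2031]
ee_rot: [[-0.392, 0.92, 0.001], [0.92, 0.392, 0.0], [-0.0, 0.001, -1.0]]
force: [-1.7, 0.9, 5.9]
finger_gap: 0.0399
```

{"method": "drive_tool", "body": {
  "targets": [0, 0, 0.1, 0, 0, 0, 0, 0, 0, 0, 0, 0, 0, 0, 0, 0, 0, 0, 0, 0, 0, 0, 0, 0, 0, 0, 0, 0, 0, 0, 0, 0, 0, 0, 0, 0, 0, 0, 0, 0, 0, 0, 0, 0, 0, 0, 0, 0]
}}

```text
time: 9.3
tool_pos: [0.5773, -0.1056, 0.2021]
ee_rot: [[-0.392, 0.92, 0.0], [0.92, 0.392, 0.0], [0.0, 0.0, -1.0]]
force: [-1.8, 1.6, 7.7]
finger_gap: 0.0402
```

{"method": "drive_tool", "body": {
  "targets": [0, 0, 0.1, 0, 0, 0, 0, 0, 0, 0, 0, 0, 0, 0, 0, 0, 0, 0, 0, 0, 0, 0, 0, 0, 0, 0, 0, 0, 0, 0, 0, 0, 0, 0, 0, 0, 0, 0, 0, 0, 0, 0, 0, 0, 0, 0, 0, 0]
}}

```text
time: 10.3
tool_pos: [0.5774, -0.1056, 0.2018]
ee_rot: [[-0.392, 0.92, 0.001], [0.92, 0.392, 0.0], [-0.0, 0.001, -1.0]]
force: [-3.2, 1.0, 12.0]
finger_gap: 0.0402
```

{"method": "drive_tool", "body": {
  "targets": [0, 0, 0.05, 0, 0, 0, 0, 0, 0, 0, 0, 0, 0, 0, 0, 0, 0, 0, 0, 0, 0, 0, 0, 0, 0, 0, 0, 0, 0, 0, 0, 0, 0, 0, 0, 0, 0, 0, 0, 0, 0, 0, 0, 0, 0, 0, 0, 0]
}}

```text
time: 11.3
tool_pos: [0.5774, -0.1056, 0.2017]
ee_rot: [[-0.392, 0.92, 0.001], [0.92, 0.392, 0.0], [-0.0, 0.001, -1.0]]
force: [-3.5, 0.8, 14.8]
finger_gap: 0.0399
```

On the stop: force rises to 15 N with z unchanged. Pushing the bolt while holding the paddle down.

{"method": "drive_tool", "body": {
  "targets": [0.3, 0, 0, 0, 0, 0, 0.3, 0, 0, 0, 0, 0, 0.3, 0, 0, 0, 0, 0, 0.3, 0, 0, 0, 0, 0, 0.3, 0, 0, 0, 0, 0, 0.3, 0, 0, 0, 0, 0, 0.3, 0, 0, 0, 0, 0, 0.3, 0, 0, 0, 0, 0]
}}

```text
time: 12.3
tool_pos: [0.5714, -0.0881, 0.2019]
ee_rot: [[-0.39, 0.921, 0.009], [0.921, 0.39, -0.006], [-0.009, 0.006, -1.0]]
force: [3.3, -6.4, 6.4]
finger_gap: 0.0396
```

```bash
python3 - <<'E'
from h import *
b=optics.read_camera("wrist")[0]
s=manip.state();print(s["force"],s["moment"],s["tool_pos"])
cv2.imwrite("pics/w3.png",b[0:380,180:580])
E
```

```text
[ 3.7644172  -6.67500829  6.33128084] [-1.54548912 -0.59187996  0.11191838] [ 0.57118077 -0.08752844  0.20186714]
```

View pics/w3.png

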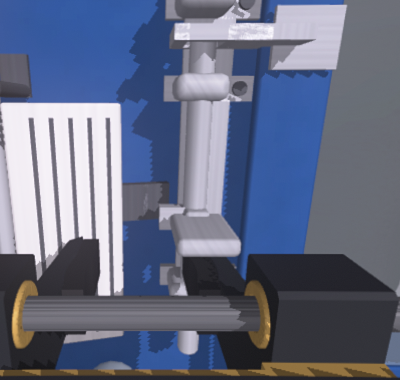

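The tab top is at about (205,232) in the crop, with the right finger against its back. I'll measure the tab and paddle now.

```bash
cat > m.py <<'E'
from h import *
cm=optics.camera_model("wrist"); p,d=optics.read_camera("wrist"); s=manip.state()
v,u=np.nonzero(d>0); W=world(cm,np.c_[u,v],d[v,u]); c,q=np.cos(YAW),np.sin(YAW)
L=np.c_[(W[:,:2]-C)@np.array([[c,-q],[q,c]]),W[:,2]-.17]
t=L[(abs(L[:,0]+.07)<.016)&(L[:,2]>.050)&(L[:,2]<.062)&(abs(L[:,1]+.01)<.05)]
tip=(s["tool_pos"][:2]-C)@np.array([[c,-q],[q,c]])
print("tcp",np.round(tip,4),"F",np.round(s["force"],1),"tab y",np.round(np.percentile(t[:,1],[2,50,98]),4),len(t), "x",np.round(np.median(t[:,0]),4))
a=L[(L[:,0]>-.154)&(L[:,0]<-.109)&(L[:,1]<.03)&(L[:,1]>tip[1]+.03)&(L[:,2]>.02)&(L[:,2]<.045)]
k=np.polyfit(a[:,0]+.16,a[:,2],1); print("paddle slope",k,len(a))
l=L[(L[:,0]>-.035)&(L[:,0]<-.02)&(L[:,1]>-.04)&(L[:,1]<.1)]; print("lid z",np.median(l[:,2]) if len(l) else None)
E
python3 m.py
```

```text
tcp [-0.0966 -0.0354] F [ 3.4 -5.2  7.1] tab y [-0.0392 -0.0208 -0.0162] 2039 x -0.0713
paddle slope [-0.1881954   0.03887323] 8629
lid z 0.012167449427629512
```

Paddle is fully down (0.188 rad) and the bolt is about 13 mm along. Continuing.

{"method": "drive_tool", "body": {
  "targets": [0.3, 0, 0.05, 0, 0, 0, 0.3, 0, 0, 0, 0, 0, 0.3, 0, 0, 0, 0, 0, 0.3, 0, 0, 0, 0, 0, 0.3, 0, 0, 0, 0, 0, 0.2, 0, 0, 0, 0, 0, 0.2, 0, 0, 0, 0, 0, 0, 0, 0, 0, 0, 0]
}}

```text
time: 13.4
tool_pos: [0.5644, -0.0712, 0.2018]
ee_rot: [[-0.39, 0.921, 0.01], [0.921, 0.39, -0.007], [-0.01, 0.007, -1.0]]
force: [3.9, -8.0, 9.0]
finger_gap: 0.0399
```

```bash
python3 m.py
```

```text
tcp [-0.0964 -0.0177] F [ 3.8 -7.7  8.9] tab y [-0.0216 -0.0032  0.0014] 2042 x -0.0712
paddle slope [-0.18846989  0.03891199] 4100
lid z 0.012112682533050478
```

{"method": "drive_tool", "body": {
  "targets": [0.15, 0, 0, 0, 0, 0, 0.15, 0, 0, 0, 0, 0, 0.15, 0, 0, 0, 0, 0, 0.1, 0, 0, 0, 0, 0, 0.1, 0, 0, 0, 0, 0, 0, 0, 0, 0, 0, 0, 0, 0, 0, 0, 0, 0, 0, 0, 0, 0, 0, 0]
}}

```text
time: 14.45
tool_pos: [0.5625, -0.0665, 0.2019]
ee_rot: [[-0.388, 0.922, 0.011], [0.922, 0.388, -0.008], [-0.012, 0.007, -1.0]]
force: [5.0, -10.7, 7.5]
finger_gap: 0.04
```

```bash
python3 m.py
```

```text
tcp [-0.0965 -0.0127] F [ 5.2 -9.9  7.8] tab y [-0.0164  0.0018  0.0064] 2028 x -0.0713
paddle slope [-0.19045232  0.0389617 ] 2898
lid z 0.012074411708405258
```

{"method": "drive_tool", "body": {
  "targets": [0.15, 0, 0, 0, 0, 0, 0.15, 0, 0, 0, 0, 0, 0.1, 0, 0, 0, 0, 0, 0, 0, 0, 0, 0, 0, 0, 0, 0, 0, 0, 0, 0, 0, 0, 0, 0, 0, 0, 0, 0, 0, 0, 0, 0, 0, 0, 0, 0, 0]
}}

```text
time: 15.5
tool_pos: [0.5624, -0.0663, 0.202]
ee_rot: [[-0.385, 0.923, 0.015], [0.923, 0.385, -0.012], [-0.017, 0.009, -1.0]]
force: [9.3, -16.4, 3.5]
finger_gap: 0.0402
```

```bash
python3 m.py
```

```text
tcp [-0.0965 -0.0124] F [  9.3 -16.2   3.8] tab y [-0.0164  0.0019  0.0065] 2015 x -0.0713
paddle slope [-0.19026921  0.03896846] 2841
lid z 0.01210980713389015
```

The bolt is on its stop: force is up 7 N with no motion, and the paddle reads 0.19. Backing off the tab with the catch still held, then lifting straight up.

{"method": "drive_tool", "body": {
  "targets": [-0.2, 0, 0, 0, 0, 0, -0.3, 0, 0, 0, 0, 0, -0.3, 0, 0, 0, 0, 0, -0.3, 0, 0, 0, 0, 0, -0.3, 0, 0, 0, 0, 0, 0, 0, 0, 0, 0, 0, 0, 0, 0, 0, 0, 0, 0, 0, 0, 0, 0, 0]
}}

```text
time: 16.55
tool_pos: [0.5626, -0.0667, 0.2015]
ee_rot: [[-0.393, 0.919, 0.002], [0.919, 0.393, 0.003], [0.002, 0.003, -1.0]]
force: [-2.7, 5.7, 16.8]
finger_gap: 0.0399
```

```bash
python3 m.py
```

```text
tcp [-0.0964 -0.0128] F [-2.6  5.1 17.4] tab y [-0.017   0.0016  0.0064] 2064 x -0.0712
paddle slope [-0.19045786  0.03896454] 2929
lid z 0.012089013322052408
```

{"method": "drive_tool", "body": {
  "targets": [0, 0, -0.3, 0, 0, 0, 0, 0, -0.4, 0, 0, 0, 0, 0, -0.5, 0, 0, 0, 0, 0, -1, 0, 0, 0, 0, 0, -2, 0, 0, 0, 0, 0, -3, 0, 0, 0, 0, 0, -3, 0, 0, 0, 0, 0, -2, 0, 0, 0]
}}

```text
time: 17.6
tool_pos: [0.5619, -0.0703, 0.3233]
ee_rot: [[-0.391, 0.92, 0.001], [0.92, 0.391, -0.001], [-0.001, 0.001, -1.0]]
force: [0.0, -0.6, -0.7]
finger_gap: 0.0398
```

{"method": "drive_tool", "body": {
  "targets": [-4, 0, -2, 0, 0, 0, -4, 0, -1, 0, 0, 0, 0, 0, 0, 0, 0, 0, 0, 0, 0, 0, 0, 0, 0, 0, 0, 0, 0, 0, 0, 0, 0, 0, 0, 0, 0, 0, 0, 0, 0, 0, 0, 0, 0, 0, 0, 0]
}}

```text
time: 18.6
tool_pos: [0.5931, -0.1427, 0.3517]
ee_rot: [[-0.392, 0.92, -0.0], [0.92, 0.392, 0.0], [0.0, -0.0, -1.0]]
force: [0.6, 0.3, -0.1]
finger_gap: 0.0401
```

```bash
sed -i 's/tip\[1\]+.03/-.08/' m.py; cat >> m.py <<'E'
cv2.imwrite("pics/w9.png",p)
E
python3 m.py
```

```text
tcp [-0.0978 -0.0948] F [ 0.8 -0.8 -0.2] tab y [-0.0015  0.0019  0.0056] 361 x -0.0697
paddle slope [0.00380318 0.03862502] 7266
lid z 0.011666239532479236
```

View pics/w9.png

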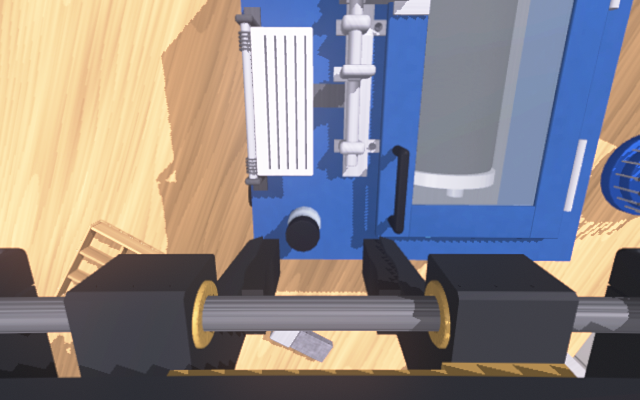

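The catch is up (slope ≈ 0), the bolt tab reads y ≈ +2 mm, the lid is level and the jar is undisturbed at (303,230). To check the bolt is fully home, I'll go back to the first hover pose for a like-for-like travel measurement.

{"method": "drive_tool", "body": {
  "targets": [1.8, 0, 1.2, 0, 0, 0, 1.8, 0, 1.1, 0, 0, 0, 0, 0, 0, 0, 0, 0, 0, 0, 0, 0, 0, 0, 0, 0, 0, 0, 0, 0, 0, 0, 0, 0, 0, 0, 0, 0, 0, 0, 0, 0, 0, 0, 0, 0, 0, 0]
}}

```text
time: 19.65
tool_pos: [0.5791, -0.1099, 0.3287]
ee_rot: [[-0.392, 0.92, 0.0], [0.92, 0.392, 0.0], [-0.0, 0.0, -1.0]]
force: [0.6, 0.4, 0.3]
finger_gap: 0.0402
```

```bash
python3 - <<'E'
from h import *
print(manip.state()["tool_pos"])
cm=optics.camera_model("wrist"); p,d=optics.read_camera("wrist"); f=np.load("w1.npz")
def ortho(cm,p,z=.056,x0=-.09,y0=-.06,w=200,h=500,s=.0002):
    X,Y=np.meshgrid(x0+s*np.arange(w),y0+s*np.arange(h)); uv=proj(cm,T(np.c_[X.ravel(),Y.ravel(),np.full(X.size,z)]))
    return cv2.remap(cv2.cvtColor(p,cv2.COLOR_BGR2GRAY),np.float32(uv[:,0].reshape(h,w)),np.float32(uv[:,1].reshape(h,w)),cv2.INTER_CUBIC)
A=ortho({k:f[k] for k in f},f["p"]); B=ortho(cm,p)
for t,y0,y1,x0,x1 in(("tab",-.041,-.026,-.086,-.054),):
    r0,r1=[int((y+.06)/.0002) for y in(y0,y1)]; c0,c1=[int((x+.09)/.0002) for x in(x0,x1)]
    R=cv2.matchTemplate(B,A[r0:r1,c0:c1],cv2.TM_CCOEFF_NORMED); _,m,_,l=cv2.minMaxLoc(R); print(t,"shift mm y",(l[1]-r0)*.2,"x",(l[0]-c0)*.2,"score",m)
# static check: saddle/deck alignment on plane .025
A2=ortho({k:f[k] for k in f},f["p"],.038,-.16,-.09,300,650); B2=ortho(cm,p,.038,-.16,-.09,300,650); R=cv2.matchTemplate(B2,A2[25:-25,25:-25],cv2.TM_CCOEFF_NORMED); print("paddle static",np.array(cv2.minMaxLoc(R)[3])-25,cv2.minMaxLoc(R)[1])
cv2.imwrite("pics/cmp.png",np.hstack([A,B]))
for n in("top","side"):
    q,e=optics.read_camera(n); g=np.load(n+"0.npz")["d"]; c2=optics.camera_model(n)
    for t in("media_jar","doming_block","bolt_tab"):
        for r in regions_of(n,t)[:1]:
            m=r["mask"]&(e>0)
            if m.sum()>5: v,u=np.nonzero(m); print(n,t,np.round(np.median(world(c2,np.c_[u,v],e[m]),0),3))
E
```

```text
[ 0.5790623  -0.1098656   0.32874164]
tab shift mm y 34.6 x 0.2 score 0.8525934815406799
paddle static [0 0] 0.9917699098587036
top doming_block [0.48  0.066 0.207]
top bolt_tab [0.688 0.029 0.181]
side media_jar [ 0.587 -0.052  0.191]
side doming_block [0.482 0.051 0.201]
side bolt_tab [ 0.584 -0.05   0.191]
```

View pics/cmp.png

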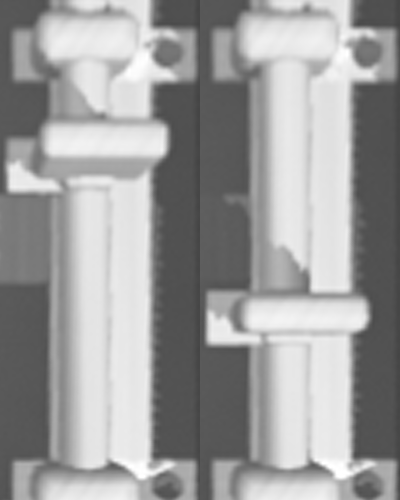

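The tab moved 34.6–35 mm like for like. With a start up to 1 mm off drawn, that fits home, and it was also pressed hard against the stop. The paddle is back in its original place and the hand is 10 cm clear, so I'm handing in.

```bash
python3 -c "
from bench import close_job; print(close_job())"
```

```text
the job is handed in; nothing more can be done
None
```

The lid is bolted shut and the job is handed in at about 20 s on the robot's clock, with the hand about 10 cm clear of everything.

- **Catch:** One fingertip pressed the paddle to its stop. It read 0.188–0.190 rad at each check while the bolt moved. After I lifted off, it sprang back up to its original position, with a tilt of about 0.004 rad.
- **Bolt:** The other finger pushed the tab until it stopped. At that point 4 mm more of commanded push moved it only about 0.1 mm, while the push force rose from about 12 to 19 N.
- **Bolt travel check:** Comparing pictures from the same hover pose, I measured 34.6–35 mm of travel against the nominal 36 mm. The start may be up to 1 mm off and the measurement up to about 0.5 mm, so this fits fully home. It could also be a few tenths of a mm short within the 2 mm play.
- **Backing off:** The finger did not slide back off the tab as I commanded, because friction on the paddle held it. By then there was no push left on the tab, so I lifted straight up.
- **Lid and loose items:** The lid stayed level, and the doming block is where it was in the top view. The jar still stands in place in the wrist picture. Some last detections in the top and side views (jar, bolt tab, and the block from the side) were visibly wrong because the hand was in the way, so I ignored them. I did not re-measure the items on the table, but the hand passed above them.

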